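# Stow the sauce and rub set on the braai turntable

### The job

Tidy the sauce and rub set away onto the turntable in two stacks. In the middle of the cork coaster stand the yellow bowl, nest the steel cup in the bowl and stand the glass shaker in the cup; in the middle of the black coaster stand the red tin, with the blue tin squarely on top of it. Everything ends upright and let go; do not drop or knock over the glass shaker, and leave the orange lighter and the grill scraper where they lie.

Things in the scene. Friction and masses are not known exactly. Their poses are not given: they have to be found in the camera images.
- turntable: White round ceramic turntable, fixed (it does not turn), 230 mm across, 22 mm high, flat top. Origin at the centre of its underside, on the ledge.
- cork_coaster: Light brown round cork coaster, 84 mm across, 6 mm thick, fixed on the turntable. Origin at the centre of its underside; z up, its top is 6 mm above the origin.
- slate_coaster: Black round slate coaster, 84 mm across, 6 mm thick, fixed on the turntable about 128 mm from the cork one (centre to centre). Origin at the centre of its underside; z up, its top is 6 mm above the origin.
- bowl_mid (a point): Yellow silicone pinch bowl, round, open upward, 26 mm high, 64 mm across at the rim, 62 mm across 10 mm up, 56 mm at the foot; walls 4 mm, floor 4 mm, so the inside is 56 mm wide at the rim and 48 mm at the floor. About 60 g, rigid enough to grip across its outside. Point: on its axis, half-way up (13 mm above its foot); z up.
- cup_mid (a point): Small steel sauce cup, round, open upward, 50 mm high, 45 mm across at the rim and 41 mm at the foot; walls 2.5 mm, floor 2.5 mm, so the inside is 40 mm wide at the rim and 36 mm at the floor. About 70 g. Point: on its axis, half-way up (25 mm above its foot); z up. Standing in the bowl, its foot is 4 mm above the bowl's foot and its upper 28 mm stand out of the bowl, so fingers must hold it by that part.
- shaker_mid (a point): Empty glass shaker with a dark steel domed cap, round and straight, 30 mm across (dark cap 32 mm, from 63 to 77 mm up, dome above), 85 mm high. About 90 g. Point: on its axis, half-way up (42.5 mm above its foot); z up. Standing in the cup, its foot is 2.5 mm above the cup's foot and its upper 37 mm stand out of the cup, so fingers must hold it by that part.
- red_tin_mid (a point): Closed flat round red tin, 54 mm across (lid 55 mm), 40 mm high, flat top. About 120 g. Point: on its axis, half-way up (20 mm above its foot); z up.
- blue_tin_mid (a point): Closed flat round blue tin, same shape as the red one: 54 mm across (lid 55 mm), 40 mm high. About 120 g. Point: on its axis, half-way up (20 mm above its foot); z up.
- lighter: Bystander: orange plastic lighter lying flat, 79 x 24 x 13 mm, long along its x. Origin at the middle of its underside. Leave it where it lies.
- scraper: Bystander: stubby grill scraper with a dark wooden handle and a steel blade, lying flat, 148 x 56 x 18 mm, long along its x. Origin at the middle of its underside. Leave it where it lies.
Not all that is in view belongs to the job. Of the things that look like the part that bears bowl_mid, take the one that is farthest to the robot's right at the start. There is more than one size of the part that bears red_tin_mid; the job needs the larger.

How it is judged:
By the outcome, as a careful person would: the job done as asked, in the order asked, and still so for the second after the job is handed in, with the robot touching nothing.
It also fails if it takes over 136 s, if anything falls off the work surface, if the arm or the gripper's body presses on something with over 40 N, if the wrist force passes 120 N, or if a joint passes its speed limit or range.

### The arm

A 6-joint arm with a two-finger parallel gripper is mounted at the origin on the work surface. World frame = base frame: x ahead of the robot, y to its left, z up, the work surface at z = 0. Lengths are in mm, angles in rad, forces in N, time in s.
With the tool pointing down it reaches from about 275 to 750 mm from the base axis. Payload 10.2 kg.
Tool frame: the origin (TCP) lies at the very end of the fingers, on their centre line; the grasp point (between the pads) lies 19 mm behind it; x points along the fingers, y is the direction in which the jaws open and shut, and the axes are right-handed (so a half turn about x gives the same grasp; the last joint's range is limited). The gripper opens to 85 mm and grips with 20 to 120 N. Pads are 22 mm wide; open, the fingers measure 114 mm over their backs; the gripper's body (76 mm by 85 mm) begins 54 mm behind the grasp point. The pads swing forward as they close: fully open they stand 13 mm farther back than shut.
Start: joints at [1.087, 0.313, 1.498, -0, 1.331, -0.223], TCP at [135.386, 507.249, 231.294] pointing down, gripper open.
Joint ranges: [-2.94, 2.94], [-0.97, 2.17], [0.19, 2.56], [-1.23, 4.37], [0.02, 3.11], [-2.88, 2.88]. Speed limits (rad/s): [2.39, 2.39, 3.01, 3.14, 3.14, 3.14].

### API

Orientations are given as a unit quaternion [w, x, y, z].
In Python, from rig import ctrl, viewer, finish_job gives the robot as it stands.
- The arm moves only by the tool carry_out, never from a script. Its argument "targets" is a list of rows, each an object of numbers: "x", "y", "z": the shift along the world's x, y, z in m; "ax", "ay", "az": the turn, a rotation vector about the world's x, y, z in rad; "hand": the opening, from -1 (shut) to 1 (fully open). A call has 1 to 5 rows; each row is the pose to reach, as a shift and turn from the pose commanded when the call began; what a row does not reach only later rows make up. A row lasts 1/8 s, in which the tool goes at most 62.5 mm and 10.7 degrees, less where a joint would pass 70% of its speed; a pose out of reach is approached as far as the arm can. A call with a gripper value outside its range is refused whole. The fingers move at their own pace and stop on an object; "grip_force" is the grip in N (left out, the last holds). Time passes only in rows, so rows that repeat a pose let the fingers close. It gives the time, the measured TCP pose, the force and the opening at its end, in the units of the state.
- ctrl.sense(): the state, without advancing time (a new reading comes with each control period).
- viewer.capture(name): name is "scene" or "top" or "wrist"; returns the picture (384x512x3 uint8, blue, green, red); there is no depth.
- viewer.camera_info(name): a dict with "fx", "fy", "cx", "cy" (pixels), "R" (3x3) and "t" (3): a world point X has camera coordinates R X + t. Camera axes: x right, y down, z forward; pixel columns grow to the right and rows downward; lengths in mm; the calibration is good to about 2 mm. A picture is of the moment at which its call begins: read the wrist's pose just before it. camera_info takes no time and is no camera call; for the wrist camera it gives the pose at the moment of the call.
- finish_job(): hands the job in, once; it reports no verdict.
The state is a dict: "time_s": time; "joints": joint angles; "dq": joint speeds; "tau": joint torques, N m; "eef_pos": TCP position; "ee_rot": TCP orientation; "force": force on the tool from outside, world axes, zero at the start; "wrist_torque": the same for the moment, N m; "grip_width": opening from 0.0 (shut) to 1.0 (fully open).
Only numpy, scipy, OpenCV 4.12 (cv2) and the standard library are available. Lean on these libraries where they do the work, as an engineer would, in place of code of your own. Each camera call takes 0.05 s, during which the arm holds its last target. There are 200 camera calls.

## Working session

There is one attempt and no reset: what is moved stays moved. The work goes in short steps, Python scripts to look and compute and a tool call to move; the robot and the scene stay as the last step left them, time stands still between calls to the robot, and variables do not carry over. Pictures are saved under pics/ and viewed, about 12 in all and at most 16, crops included, and the job is handed in when it is done.

Besides the shell and the picture viewer there is one more tool, called after "Emit:" by a JSON object that holds its "api" and its "payload", one argument or row to a line. carry_out: Moves the arm, as the interface text tells. Its arguments: {"type":"object","properties":{"targets":{"type":"array"},"grip_force":{"type":"number"}},"required":["targets"]}

```bash
ls; mkdir -p pics; cat > h.py <<'E'
import numpy as np, cv2
from rig import ctrl, viewer
def ray(name,u,v,z,ci=None):
    c=ci or viewer.camera_info(name); R=np.array(c["R"]);t=np.array(c["t"])
    d=R.T@np.array([(u-c["cx"])/c["fx"],(v-c["cy"])/c["fy"],1]); o=-R.T@t
    return o+d*(z-o[2])/d[2]
def proj(name,X,ci=None):
    c=ci or viewer.camera_info(name); p=np.array(c["R"])@np.array(X,float)+np.array(c["t"])
    return c["fx"]*p[0]/p[2]+c["cx"],c["fy"]*p[1]/p[2]+c["cy"]
E
python3 - <<'E'
from h import *
for n in("scene","top","wrist"):
    c=viewer.camera_info(n); im=viewer.capture(n); cv2.imwrite(f"pics/{n}0.png",im)
    R=np.array(c["R"]);print(n,c["fx"],c["cx"],c["cy"],"pos",(-R.T@np.array(c["t"])).round(),"fwd",R[2].round(2),"right",R[0].round(2))
s=ctrl.sense();print(s)
E
```

```text
pics
scene 440.0073160763199 247.4322231151931 186.69919234972656 pos [1346. -354.  671.] fwd [-0.77  0.34 -0.54] right [ 0.41  0.91 -0.02]
top 399.441857523998 255.6518847401515 193.71978623058286 pos [ 423.   46. 1134.] fwd [ 0.04 -0.01 -1.  ] right [-0.02 -1.    0.01]
wrist 313.4367040172236 253.93534900985085 189.78255548280302 pos [ 59. 527. 373.] fwd [ 0.3  -0.08 -0.95] right [ 0.26  0.97 -0.  ]
{'time_s': 0.15, 'joints': array([ 1.08663788e+00,  3.13326912e-01,  1.49823943e+00, -2.02380237e-05,
        1.33099426e+00, -2.23396884e-01]), 'dq': array([-0.00072018, -0.00185678, -0.00164334, -0.000859  ,  0.00158888,
        0.00051121]), 'tau': array([ 1.24279897e-03, -4.12373006e+01, -2.59792614e+01, -1.66000905e-04,
        3.24833149e-03, -4.27968359e-05]), 'eef_pos': array([135.28027701, 507.07948213, 230.87246555]), 'ee_rot': array([ 0.70099328,  0.09160702,  0.70121736, -0.09225389]), 'force': array([-0.10388024, -0.39033197,  0.40377509]), 'wrist_torque': array([ 0.02197826,  0.01528593, -0.03356369]), 'grip_width': 0.9981848672962162}
```

View pics/top0.png

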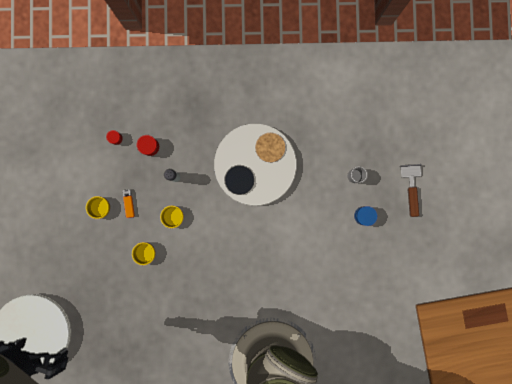

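View pics/scene0.png

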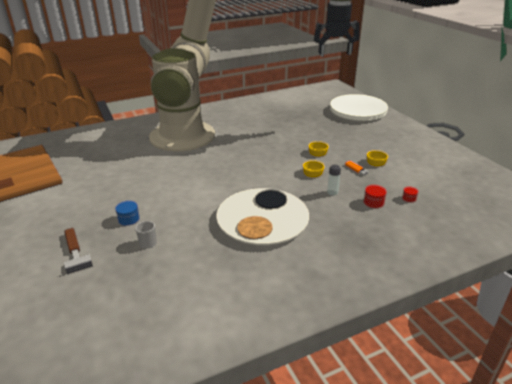

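Top view: three yellow bowls, at (97,207), (144,253) and (172,217). Image right is the robot's right, so (172,217) is the one. There are two red tins, at (114,137) (small) and (147,145) (larger), so I take (147,145). Next I measure them and confirm in a crop.

```bash
cat > m.py <<'E'
from h import *
im=cv2.imread("pics/top0.png");hsv=cv2.cvtColor(im,cv2.COLOR_BGR2HSV)
ci=viewer.camera_info("top")
def blobs(lo,hi,tag,zs,box=(80,100,440,280),mn=40):
    m=cv2.inRange(hsv,lo,hi); k=np.zeros_like(m);k[box[1]:box[3],box[0]:box[2]]=255;m&=k
    for c in cv2.findContours(m,0,2)[0]:
        if cv2.contourArea(c)<mn: continue
        (u,v),r=cv2.minEnclosingCircle(c); M=cv2.moments(c);cu,cv_=M["m10"]/M["m00"],M["m01"]/M["m00"]
        a=cv2.contourArea(c)
        z=zs; s=(ci["t"][2]-z)/ci["fx"]
        print(tag,(round(cu,1),round(cv_,1)),"eqdiam mm",round(2*np.sqrt(a/np.pi)*s+s,1),"xy",ray("top",cu,cv_,z,ci)[:2].round(1))
blobs((20,120,60),(35,255,255),"yellow",20)
blobs((0,150,60),(6,255,255),"red",30); blobs((174,150,60),(180,255,255),"red2",30)
blobs((100,120,50),(125,255,255),"blue",30)
blobs((0,0,0),(180,255,60),"dark",28,(215,120,300,210))
blobs((8,60,60),(24,255,255),"cork",28,(215,120,300,210))
blobs((0,0,175),(180,40,255),"white",22,(200,110,310,220))
blobs((0,0,0),(180,255,75),"shk",80,(160,165,180,185),15)
a=cv2.resize(im[120:275,80:200],None,fx=4,fy=4,interpolation=2)
b=cv2.resize(im[155:230,340:430],None,fx=3,fy=3,interpolation=2)
o=np.zeros((600,800,3),np.uint8);o[:600,:480]=a[:600];o[:225,490:760]=b;cv2.imwrite("pics/crop.png",o)
E
python3 m.py
```

```text
yellow (143.0, 253.2) eqdiam mm 65.0 xy [309.1 351.7]
yellow (171.4, 216.4) eqdiam mm 64.3 xy [409.1 272. ]
yellow (97.3, 207.1) eqdiam mm 65.1 xy [439.5 477. ]
red (147.1, 145.0) eqdiam mm 56.7 xy [608.5 334.3]
red (113.6, 137.1) eqdiam mm 39.1 xy [632.6 426.7]
blue (365.7, 215.7) eqdiam mm 56.5 xy [ 399.2 -266.7]
dark (239.2, 179.5) eqdiam mm 78.1 xy [507.3  81.1]
cork (270.0, 147.0) eqdiam mm 81.9 xy [596.1  -6.4]
white (254.6, 164.1) eqdiam mm 223.4 xy [550.1  37.5]
shk (171.6, 174.5) eqdiam mm 28.0 xy [520.5 257.6]
```

View pics/crop.png

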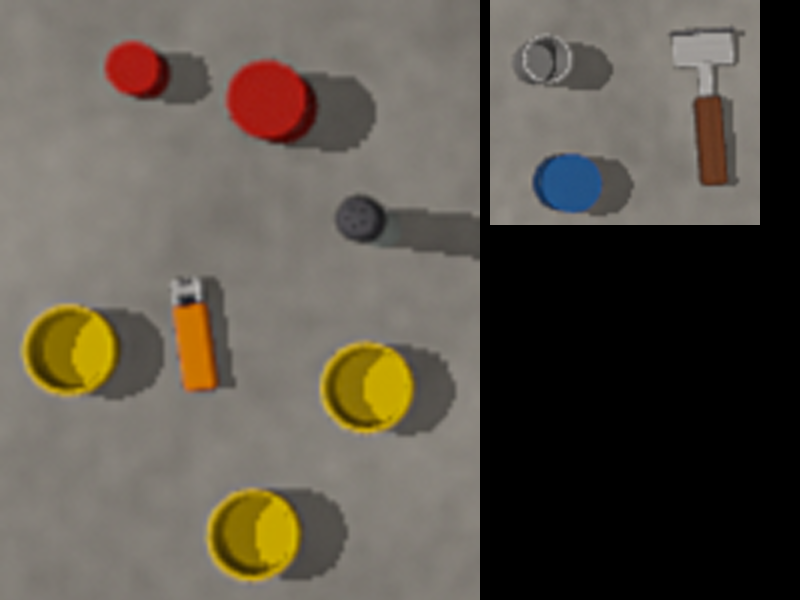

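The crop confirms the right-most bowl and the larger red tin, and the shaker stands at (171,174). The steel cup is at about px (359,175), with the scraper to its right. I'll go above the bowl and square the jaws to y.

Emit:
{"api": "carry_out", "payload": {
  "targets": [
    {"x":0.04,"y":-0.034,"z":0,"az":0.06},
    {"x":0.08,"y":-0.068,"z":0,"az":0.12},
    {"x":0.12,"y":-0.102,"z":-0.01,"az":0.18},
    {"x":0.16,"y":-0.136,"z":-0.02,"az":0.24},
    {"x":0.2,"y":-0.17,"z":-0.03,"az":0.26}
  ],
  "grip_force": 40
}}

```text
invalid input at $.targets[0]: expected keys x, y, z, ax, ay, az, hand
```

Emit:
{"api": "carry_out", "payload": {
  "targets": [
    {"x":0.037,"y":-0.032,"z":-0.02},
    {"x":0.074,"y":-0.065,"z":-0.04},
    {"x":0.074,"y":-0.065,"z":-0.04}
  ]
}}

```text
invalid input at $.targets[0]: expected keys x, y, z, ax, ay, az, hand
```

```bash
cat > w.py <<'E'
import sys
from h import *
tag=sys.argv[1]; specs=sys.argv[2:]  # colour:z
s=ctrl.sense();ci=viewer.camera_info("wrist");im=viewer.capture("wrist");cv2.imwrite(f"pics/{tag}.png",im)
q=s["ee_rot"];w,x,y,z=q
print("t",s["time_s"].__round__(2),"tcp",s["eef_pos"].round(1),"xaxis",np.round([1-2*(y*y+z*z),2*(x*y+w*z),2*(x*z-w*y)],3),"jaw",np.round([2*(x*y-w*z),1-2*(x*x+z*z)],3),"F",s["force"].round(1),"gw",round(float(s["grip_width"]),3))
hsv=cv2.cvtColor(im,cv2.COLOR_BGR2HSV)
C={"y":[((20,120,50),(35,255,255))],"r":[((0,150,50),(6,255,255)),((174,150,50),(180,255,255))],"b":[((100,120,40),(125,255,255))],"c":[((8,60,60),(19,200,255))],"k":[((0,0,0),(180,255,60))]}
def plane(pts,z):
    c=ci;R=np.array(c["R"]);o=-R.T@np.array(c["t"])
    d=np.c_[(pts[:,0]-c["cx"])/c["fx"],(pts[:,1]-c["cy"])/c["fy"],np.ones(len(pts))]@R
    return (o+d*((z-o[2])/d[:,2])[:,None])[:,:2]
for sp in specs:
    k,zz=sp.split(":")
    m=sum(cv2.inRange(hsv,*p) for p in C[k])
    for c in cv2.findContours(m,0,1)[0]:
        if cv2.contourArea(c)<300: continue
        P=plane(c[:,0].astype(float),float(zz)).astype(np.float32)
        (cx,cy),r=cv2.minEnclosingCircle(P); e=cv2.fitEllipse(P)
        print(k,"px",c[:,0].mean(0).round(),"circ",round(cx,1),round(cy,1),"d",round(2*r,1),"| ell",np.round(e[0],1),np.round(e[1],1),"| x",P[:,0].min().round(1),P[:,0].max().round(1),"y",P[:,1].min().round(1),P[:,1].max().round(1))
E
python3 w.py w1 y:26
```

```text
t 0.15 tcp [135.3 507.1 230.9] xaxis [-0.    -0.001 -1.   ] jaw [0.258 0.966] F [-0.1 -0.4  0.4] gw 0.998
y px [177. 310.] circ 303.5 354.1 d 76.8 | ell [305.  354.9] [60.5 76.7] | x 267.6 341.1 y 319.5 387.9
```

View pics/w1.png

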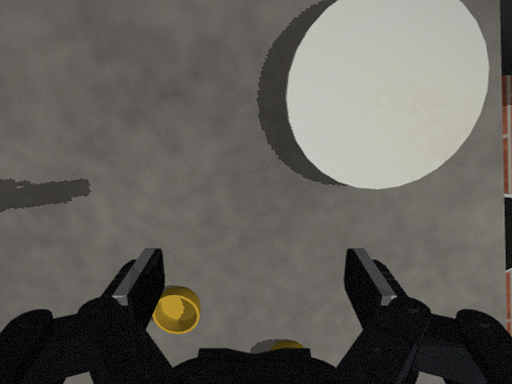

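The wrist view shows the fingers at the bottom (tips near (150,250) and (355,250)) and the near bowl at (177,310). The moves were refused because every row needs all the keys, so I'm resending them.

Emit:
{"api": "carry_out", "payload": {
  "targets": [
    {"x":0.04,"y":-0.034,"z":0,"ax":0,"ay":0,"az":0.06,"hand":1},
    {"x":0.08,"y":-0.068,"z":0,"ax":0,"ay":0,"az":0.12,"hand":1},
    {"x":0.12,"y":-0.102,"z":-0.01,"ax":0,"ay":0,"az":0.18,"hand":1},
    {"x":0.16,"y":-0.136,"z":-0.02,"ax":0,"ay":0,"az":0.24,"hand":1},
    {"x":0.2,"y":-0.17,"z":-0.03,"ax":0,"ay":0,"az":0.26,"hand":1}
  ],
  "grip_force": 40
}}

```text
time_s: 0.82
eef_pos: [336.5, 336.0, 201.0]
ee_rot: [0.707, -0.0, 0.707, 0.0]
force: [0.8, 1.1, -0.3]
grip_width: 1.001
```

Emit:
{"api": "carry_out", "payload": {
  "targets": [
    {"x":0.037,"y":-0.032,"z":-0.02,"ax":0,"ay":0,"az":0,"hand":1},
    {"x":0.074,"y":-0.065,"z":-0.04,"ax":0,"ay":0,"az":0,"hand":1},
    {"x":0.074,"y":-0.065,"z":-0.04,"ax":0,"ay":0,"az":0,"hand":1}
  ]
}}

```text
time_s: 1.2
eef_pos: [410.6, 270.1, 159.8]
ee_rot: [0.706, 0.001, 0.708, -0.002]
force: [-1.2, 0.7, -0.1]
grip_width: 0.995
```

```bash
python3 w.py w2 y:26
```

```text
t 1.2 tcp [410.6 270.1 159.8] xaxis [-0.003 -0.001 -1.   ] jaw [0.005 1.   ] F [-1.2  0.7 -0.1] gw 0.995
y px [468. 205.] circ 437.1 470.7 d 76.1 | ell [437.6 471.6] [61.4 75.5] | x 406.2 470.7 y 434.5 507.7
y px [256. 177.] circ 409.5 271.2 d 64.3 | ell [409.5 271.3] [62.4 63.2] | x 377.9 441.6 y 240.1 302.6
y px [351.  60.] circ 310.4 349.8 d 64.6 | ell [310.5 350.1] [62.2 63.6] | x 278.8 341.7 y 317.5 382.1
```

View pics/w2.png

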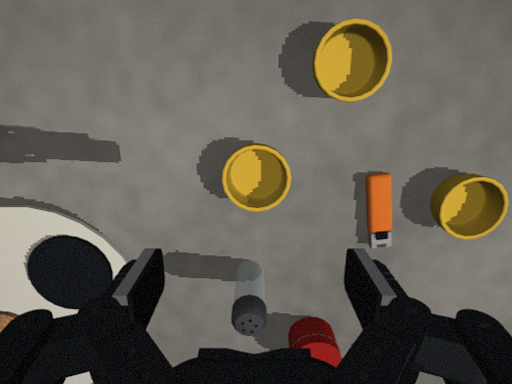

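Bowl at px (256,177) measures (409.5,271.2), diameter 64, 1 mm from the TCP. I'll descend and grip.

Emit:
{"api": "carry_out", "payload": {
  "targets": [
    {"x":-0.001,"y":0.001,"z":-0.05,"ax":0,"ay":0,"az":0,"hand":1},
    {"x":-0.001,"y":0.001,"z":-0.1,"ax":0,"ay":0,"az":0,"hand":1},
    {"x":-0.001,"y":0.001,"z":-0.135,"ax":0,"ay":0,"az":0,"hand":1},
    {"x":-0.001,"y":0.001,"z":-0.156,"ax":0,"ay":0,"az":0,"hand":1},
    {"x":-0.001,"y":0.001,"z":-0.156,"ax":0,"ay":0,"az":0,"hand":-1}
  ],
  "grip_force": 30
}}

```text
time_s: 1.88
eef_pos: [407.2, 273.9, 4.8]
ee_rot: [0.706, -0.0, 0.708, -0.0]
force: [0.4, -1.1, 0.5]
grip_width: 0.817
```

Emit:
{"api": "carry_out", "payload": {
  "targets": [
    {"x":0,"y":0,"z":0,"ax":0,"ay":0,"az":0,"hand":-1},
    {"x":0,"y":0,"z":0,"ax":0,"ay":0,"az":0,"hand":-1},
    {"x":0,"y":0,"z":0,"ax":0,"ay":0,"az":0,"hand":-1}
  ]
}}

```text
time_s: 2.25
eef_pos: [408.8, 273.7, 6.3]
ee_rot: [0.708, 0.001, 0.707, 0.0]
force: [-1.0, 2.5, 6.5]
grip_width: 0.714
```

Emit:
{"api": "carry_out", "payload": {
  "targets": [
    {"x":0,"y":0,"z":0.03,"ax":0,"ay":0,"az":0,"hand":-1},
    {"x":0,"y":0,"z":0.07,"ax":0,"ay":0,"az":0,"hand":-1},
    {"x":0,"y":0,"z":0.1,"ax":0,"ay":0,"az":0,"hand":-1},
    {"x":0,"y":0,"z":0.1,"ax":0,"ay":0,"az":0,"hand":-1}
  ]
}}

```text
time_s: 2.75
eef_pos: [409.4, 273.6, 107.3]
ee_rot: [0.709, 0.001, 0.706, 0.0]
force: [-0.9, 0.8, -2.4]
grip_width: 0.713
```

```bash
python3 w.py w3 y:123 c:28 k:28; python3 - <<'E'
from h import *
im=viewer.capture("scene"); a=cv2.imread("pics/w3.png"); cv2.imwrite("pics/w3b.png",np.hstack([cv2.resize(a,(400,300)),cv2.resize(im[60:300,180:500],(400,300))]))
E
```

```text
t 2.75 tcp [409.4 273.6 107.3] xaxis [ 0.004  0.002 -1.   ] jaw [0.001 1.   ] F [-0.9  0.8 -2.4] gw 0.713
y px [254. 270.] circ 411.6 273.8 d 70.4 | ell [412.3 273.2] [63.3 69.6] | x 376.5 446.8 y 241.7 304.8
y px [489. 230.] circ 391.3 380.0 d 42.2 | ell [389.8 376.9] [24.  42.2] | x 371.6 409.1 y 362.1 391.9
y px [369.  54.] circ 318.7 315.9 d 36.8 | ell [318.8 316.1] [35.  36.2] | x 301.0 336.2 y 297.8 334.3
k px [238. 328.] circ 586.6 275.0 d 476.6 | ell [531.6 258.1] [140.4 492.4] | x 444.5 592.4 y 36.7 513.2
k px [390.  27.] circ 297.7 357.3 d 38.9 | ell [293.3 360. ] [12.7 37.1] | x 284.0 305.8 y 339.6 375.5
```

View pics/w3b.png

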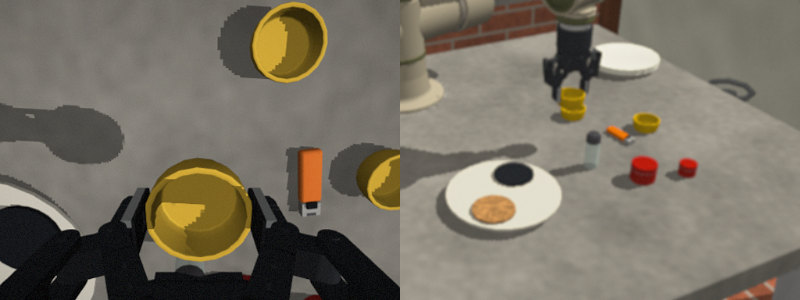

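Bowl is held (left panel, between the fingers at (200,210)). Carrying it to a hover beyond the cork coaster so that both coasters are in view.

Emit:
{"api": "carry_out", "payload": {
  "targets": [
    {"x":0.034,"y":-0.04,"z":0.01,"ax":0,"ay":0,"az":0,"hand":-1},
    {"x":0.068,"y":-0.08,"z":0.02,"ax":0,"ay":0,"az":0,"hand":-1},
    {"x":0.102,"y":-0.12,"z":0.03,"ax":0,"ay":0,"az":0,"hand":-1},
    {"x":0.136,"y":-0.16,"z":0.04,"ax":0,"ay":0,"az":0,"hand":-1},
    {"x":0.17,"y":-0.2,"z":0.05,"ax":0,"ay":0,"az":0,"hand":-1}
  ]
}}

```text
time_s: 3.48
eef_pos: [578.8, 71.7, 153.9]
ee_rot: [0.706, 0.001, 0.708, -0.0]
force: [0.1, -0.3, 0.0]
grip_width: 0.716
```

Emit:
{"api": "carry_out", "payload": {
  "targets": [
    {"x":0.034,"y":-0.04,"z":0,"ax":0,"ay":0,"az":0,"hand":-1},
    {"x":0.068,"y":-0.08,"z":0,"ax":0,"ay":0,"az":0,"hand":-1},
    {"x":0.068,"y":-0.08,"z":0,"ax":0,"ay":0,"az":0,"hand":-1},
    {"x":0.068,"y":-0.08,"z":0,"ax":0,"ay":0,"az":0,"hand":-1}
  ]
}}

```text
time_s: 3.98
eef_pos: [645.7, -6.3, 153.7]
ee_rot: [0.706, 0.001, 0.708, -0.0]
force: [-0.3, 0.6, -1.6]
grip_width: 0.715
```

```bash
python3 w.py w4 c:28 k:28
```

```text
t 3.98 tcp [645.7  -6.3 153.7] xaxis [-0.003  0.001 -1.   ] jaw [0.001 1.   ] F [-0.3  0.6 -1.6] gw 0.715
c px [254. 126.] circ 598.1 -6.4 d 83.7 | ell [598.   -6.3] [82.4 82.6] | x 556.7 639.2 y -47.8 35.0
k px [254. 334.] circ 880.5 -4.9 d 572.9 | ell [810.2  -3.8] [169.7 561. ] | x 703.9 880.9 y -291.4 281.6
k px [486.  25.] circ 525.0 171.8 d 50.2 | ell [520.3 172.8] [28.9 47.9] | x 504.4 534.8 y 148.2 194.8
k px [368.  26.] circ 510.0 80.8 d 83.6 | ell [523.4  80.6] [50.9 88.7] | x 503.0 550.8 y 39.0 122.6
k px [163.  55.] circ 546.7 -71.2 d 88.3 | ell [544.6 -74.3] [28.5 75.6] | x 502.9 590.6 y -90.1 -65.2
```

View pics/w4.png

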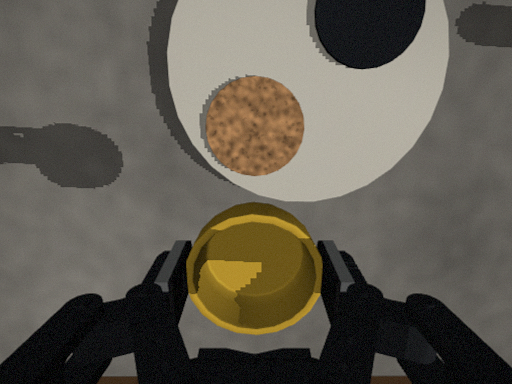

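Cork at px (254,126) measures (598.1,-6.4), diameter 83.7 as specified. Slate comes out at about (509,81). Lowering the bowl.

Emit:
{"api": "carry_out", "payload": {
  "targets": [
    {"x":-0.048,"y":0,"z":0,"ax":0,"ay":0,"az":0,"hand":-1},
    {"x":-0.048,"y":0,"z":-0.045,"ax":0,"ay":0,"az":0,"hand":-1},
    {"x":-0.048,"y":0,"z":-0.09,"ax":0,"ay":0,"az":0,"hand":-1},
    {"x":-0.048,"y":0,"z":-0.116,"ax":0,"ay":0,"az":0,"hand":-1},
    {"x":-0.048,"y":0,"z":-0.116,"ax":0,"ay":0,"az":0,"hand":-1}
  ]
}}

```text
time_s: 4.65
eef_pos: [596.9, -5.6, 37.9]
ee_rot: [0.706, 0.0, 0.708, 0.0]
force: [1.5, -1.0, -0.8]
grip_width: 0.712
```

Emit:
{"api": "carry_out", "payload": {
  "targets": [
    {"x":0,"y":0,"z":-0.002,"ax":0,"ay":0,"az":0,"hand":-1},
    {"x":0,"y":0,"z":-0.003,"ax":0,"ay":0,"az":0,"hand":-1},
    {"x":0,"y":0,"z":-0.003,"ax":0,"ay":0,"az":0,"hand":-1}
  ]
}}

```text
time_s: 5.03
eef_pos: [598.6, -6.7, 37.0]
ee_rot: [0.707, 0.0, 0.707, -0.0]
force: [0.7, -0.3, -0.7]
grip_width: 0.715
```

Emit:
{"api": "carry_out", "payload": {
  "targets": [
    {"x":0,"y":0,"z":-0.0015,"ax":0,"ay":0,"az":0,"hand":-1},
    {"x":0,"y":0,"z":-0.0025,"ax":0,"ay":0,"az":0,"hand":-1},
    {"x":0,"y":0,"z":-0.0025,"ax":0,"ay":0,"az":0,"hand":-1},
    {"x":0,"y":0,"z":-0.0025,"ax":0,"ay":0,"az":0,"hand":-1}
  ]
}}

```text
time_s: 5.52
eef_pos: [598.4, -6.8, 34.3]
ee_rot: [0.707, 0.0, 0.707, -0.0]
force: [-2.6, 0.5, 5.8]
grip_width: 0.714
```

```bash
python3 - <<'E'
from h import *
for i in range(3):
    im=viewer.capture("scene"); s=ctrl.sense(); print(s["eef_pos"].round(1),s["force"].round(1))
u,v=map(int,proj("scene",[598,-6,35])); print(u,v)
cv2.imwrite("pics/s1.png",cv2.resize(im[v-50:v+50,u-65:u+65],None,fx=5,fy=5,interpolation=2))
E
```

```text
[598.5  -6.8  34.3] [-3.3 -0.2  5.5]
[598.4  -6.8  34.3] [-2.7  0.6  5.9]
[598.4  -6.8  34.3] [-2.   0.3  5.1]
254 224
```

View pics/s1.png

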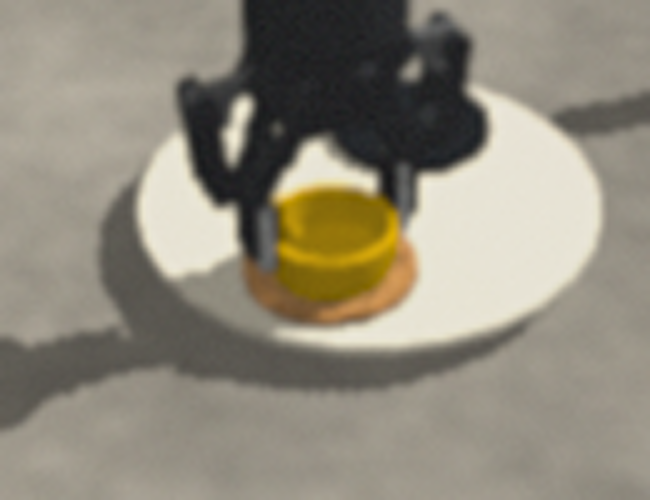

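Bowl stands on the cork (contact at z 34.3). Releasing it, then going to the cup at about (508,-247).

Emit:
{"api": "carry_out", "payload": {
  "targets": [
    {"x":0,"y":0,"z":0,"ax":0,"ay":0,"az":0,"hand":1},
    {"x":0,"y":0,"z":0,"ax":0,"ay":0,"az":0,"hand":1},
    {"x":0,"y":0,"z":0,"ax":0,"ay":0,"az":0,"hand":1},
    {"x":0,"y":0,"z":0.04,"ax":0,"ay":0,"az":0,"hand":1},
    {"x":0,"y":0,"z":0.1,"ax":0,"ay":0,"az":0,"hand":1}
  ]
}}

```text
time_s: 6.3
eef_pos: [597.5, -6.6, 133.5]
ee_rot: [0.706, 0.001, 0.708, -0.0]
force: [1.4, -0.1, 0.7]
grip_width: 1.0
```

Emit:
{"api": "carry_out", "payload": {
  "targets": [
    {"x":-0.018,"y":-0.048,"z":0.01,"ax":0,"ay":0,"az":0,"hand":1},
    {"x":-0.036,"y":-0.096,"z":0.02,"ax":0,"ay":0,"az":0,"hand":1},
    {"x":-0.054,"y":-0.144,"z":0.03,"ax":0,"ay":0,"az":0,"hand":1},
    {"x":-0.072,"y":-0.192,"z":0.04,"ax":0,"ay":0,"az":0,"hand":1},
    {"x":-0.09,"y":-0.24,"z":0.045,"ax":0,"ay":0,"az":0,"hand":1}
  ]
}}

```text
time_s: 6.92
eef_pos: [507.7, -248.3, 179.4]
ee_rot: [0.707, 0.0, 0.707, -0.0]
force: [-0.2, -0.2, -0.3]
grip_width: 0.998
```

Emit:
{"api": "carry_out", "payload": {
  "targets": [
    {"x":0,"y":0,"z":0,"ax":0,"ay":0,"az":0,"hand":1},
    {"x":0,"y":0,"z":0,"ax":0,"ay":0,"az":0,"hand":1}
  ]
}}

```text
time_s: 7.18
eef_pos: [508.4, -246.4, 178.6]
ee_rot: [0.707, 0.001, 0.707, -0.0]
force: [0.5, 1.1, -0.8]
grip_width: 1.003
```

```bash
python3 w.py w5 b:40; python3 - <<'E'
from h import *
im=viewer.capture("top"); cv2.imwrite("pics/top1.png",im)
hsv=cv2.cvtColor(im,cv2.COLOR_BGR2HSV)
m=cv2.inRange(hsv[100:200,230:310],(20,120,60),(35,255,255))
c=max(cv2.findContours(m,0,2)[0],key=cv2.contourArea);M=cv2.moments(c)
print("bowl",ray("top",M["m10"]/M["m00"]+230,M["m01"]/M["m00"]+100,50)[:2].round(1))
E
```

```text
t 7.17 tcp [ 508.4 -246.4  178.6] xaxis [-0.  0. -1.] jaw [0.001 1.   ] F [ 0.5  1.1 -0.8] gw 1.003
b px [229.  52.] circ 402.0 -267.7 d 54.3 | ell [ 401.9 -267.6] [52.9 53.2] | x 375.0 428.2 y -294.6 -240.8
bowl [599.6  -7. ]
```

View pics/w5.png

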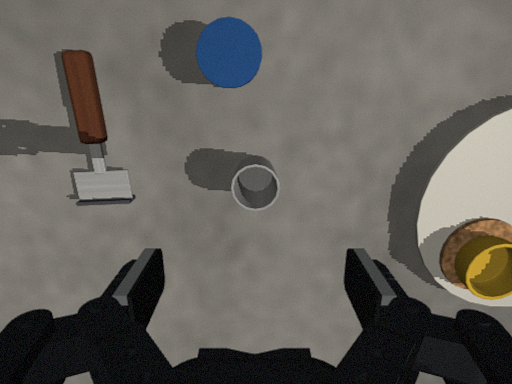

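Cup rim at px (255,187), clear of the scraper blade (right edge about col 132). I'll refine its centre.

```bash
python3 - <<'E'
from h import *
im=cv2.imread("pics/w5.png");g=cv2.cvtColor(im,6)
c=cv2.HoughCircles(g[140:240,200:310],cv2.HOUGH_GRADIENT,1,50,param1=120,param2=12,minRadius=18,maxRadius=30)
for u,v,r in c[0][:2]:
    u+=200;v+=140; p=ray("wrist",u,v,50);q=ray("wrist",u+r,v,50);print(u,v,r,p[:2].round(1),"diam",2*np.linalg.norm(p-q).round(1))
E
```

```text
255.5 185.5 22.4 [ 513.2 -244.7] diam 40.6
```

Emit:
{"api": "carry_out", "payload": {
  "targets": [
    {"x":0.005,"y":0.0015,"z":-0.05,"ax":0,"ay":0,"az":0,"hand":1},
    {"x":0.005,"y":0.0015,"z":-0.1,"ax":0,"ay":0,"az":0,"hand":1},
    {"x":0.005,"y":0.0015,"z":-0.135,"ax":0,"ay":0,"az":0,"hand":1},
    {"x":0.005,"y":0.0015,"z":-0.15,"ax":0,"ay":0,"az":0,"hand":1},
    {"x":0.005,"y":0.0015,"z":-0.15,"ax":0,"ay":0,"az":0,"hand":0}
  ]
}}

```text
time_s: 7.9
eef_pos: [513.6, -244.7, 28.8]
ee_rot: [0.707, 0.0, 0.707, 0.0]
force: [0.5, -0.8, -0.7]
grip_width: 0.816
```

Emit:
{"api": "carry_out", "payload": {
  "targets": [
    {"x":0,"y":0,"z":0,"ax":0,"ay":0,"az":0,"hand":-1},
    {"x":0,"y":0,"z":0,"ax":0,"ay":0,"az":0,"hand":-1},
    {"x":0,"y":0,"z":0,"ax":0,"ay":0,"az":0,"hand":-1},
    {"x":0,"y":0,"z":0,"ax":0,"ay":0,"az":0,"hand":-1}
  ]
}}

```text
time_s: 8.4
eef_pos: [514.2, -245.6, 30.6]
ee_rot: [0.708, -0.0, 0.706, -0.001]
force: [-0.7, 1.2, 5.0]
grip_width: 0.502
```

Emit:
{"api": "carry_out", "payload": {
  "targets": [
    {"x":0,"y":0,"z":0.03,"ax":0,"ay":0,"az":0,"hand":-1},
    {"x":0,"y":0,"z":0.08,"ax":0,"ay":0,"az":0,"hand":-1},
    {"x":0,"y":0,"z":0.13,"ax":0,"ay":0,"az":0,"hand":-1},
    {"x":0,"y":0,"z":0.13,"ax":0,"ay":0,"az":0,"hand":-1}
  ]
}}

```text
time_s: 8.9
eef_pos: [514.9, -246.3, 163.7]
ee_rot: [0.71, -0.002, 0.704, -0.002]
force: [0.7, 0.8, -0.6]
grip_width: 0.501
```

```bash
python3 w.py w6 b:40
```

```text
t 8.9 tcp [ 514.9 -246.3  163.7] xaxis [ 0.007 -0.006 -1.   ] jaw [0.001 1.   ] F [ 0.7  0.8 -0.6] gw 0.501
b px [228.  39.] circ 402.0 -267.3 d 54.3 | ell [ 401.7 -267.3] [52.8 53.5] | x 374.9 428.1 y -293.8 -241.1
```

View pics/w6.png

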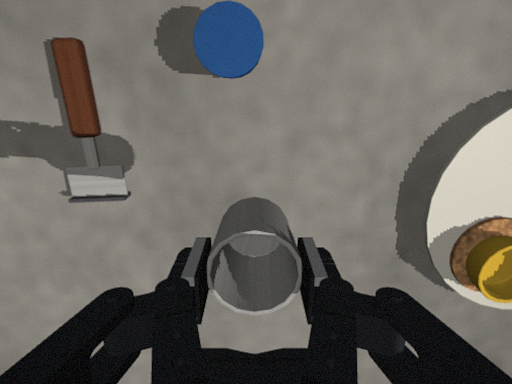

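Emit:
{"api": "carry_out", "payload": {
  "targets": [
    {"x":0.027,"y":0.048,"z":0.005,"ax":0,"ay":0,"az":0,"hand":-1},
    {"x":0.054,"y":0.096,"z":0.01,"ax":0,"ay":0,"az":0,"hand":-1},
    {"x":0.081,"y":0.144,"z":0.01,"ax":0,"ay":0,"az":0,"hand":-1},
    {"x":0.108,"y":0.192,"z":0.01,"ax":0,"ay":0,"az":0,"hand":-1},
    {"x":0.135,"y":0.24,"z":0.01,"ax":0,"ay":0,"az":0,"hand":-1}
  ]
}}

```text
time_s: 9.57
eef_pos: [648.6, -3.5, 167.5]
ee_rot: [0.706, 0.0, 0.708, -0.0]
force: [0.7, -0.8, -1.0]
grip_width: 0.502
```

Emit:
{"api": "carry_out", "payload": {
  "targets": [
    {"x":0,"y":0,"z":0,"ax":0,"ay":0,"az":0,"hand":-1},
    {"x":0,"y":0,"z":0,"ax":0,"ay":0,"az":0,"hand":-1},
    {"x":0,"y":0,"z":0,"ax":0,"ay":0,"az":0,"hand":-1}
  ]
}}

```text
time_s: 9.95
eef_pos: [647.9, -6.5, 168.5]
ee_rot: [0.707, 0.001, 0.707, -0.001]
force: [-0.3, -0.2, -0.9]
grip_width: 0.503
```

```bash
python3 w.py w7 y:54 c:28; python3 - <<'E'
from h import *
g=cv2.cvtColor(cv2.imread("pics/w7.png"),6)
z=ctrl.sense()["eef_pos"][2]-30+50
for p2 in (25,):
    c=cv2.HoughCircles(g[190:345,180:330],cv2.HOUGH_GRADIENT,1,10,param1=100,param2=p2,minRadius=36,maxRadius=52)
    for u,v,r in ([] if c is None else c[0][:4]): 
        u+=180;v+=190;p=ray("wrist",u,v,z);print(u,v,r,p[:2].round(1),(2*np.linalg.norm(p-ray("wrist",u+r,v,z))).round(1))
E
```

```text
t 9.95 tcp [647.9  -6.5 168.5] xaxis [-0.001  0.    -1.   ] jaw [0.002 1.   ] F [-0.3 -0.2 -0.9] gw 0.503
y px [253. 129.] circ 601.3 -7.2 d 63.6 | ell [601.2  -7.2] [62.2 62.6] | x 569.9 632.6 y -38.6 24.2
c px [371. 375.] circ 886.8 133.9 d 51.0 | ell [888.6 129.6] [28.9 45. ] | x 872.4 901.3 y 112.9 154.9
c px [138. 375.] circ 886.3 -148.8 d 51.0 | ell [ 888.1 -145.5] [28.2 43.1] | x 871.8 900.8 y -169.8 -127.7
c px [255. 120.] circ 598.1 -6.4 d 83.4 | ell [599.9  -6.6] [77.7 80. ] | x 556.4 639.0 y -47.6 35.0
254.5 272.5 42.5 [647.3  -6.6] 38.1
245.5 267.5 39.1 [644.8 -10.6] 34.9
```

Bowl measures (601,-7), 3 mm from the cork's centre, which is acceptable. Cup axis lies on the TCP. Lowering the cup into the bowl.

Emit:
{"api": "carry_out", "payload": {
  "targets": [
    {"x":-0.047,"y":-0.0005,"z":0,"ax":0,"ay":0,"az":0,"hand":-1},
    {"x":-0.047,"y":-0.0005,"z":-0.03,"ax":0,"ay":0,"az":0,"hand":-1},
    {"x":-0.047,"y":-0.0005,"z":-0.06,"ax":0,"ay":0,"az":0,"hand":-1},
    {"x":-0.047,"y":-0.0005,"z":-0.09,"ax":0,"ay":0,"az":0,"hand":-1},
    {"x":-0.047,"y":-0.0005,"z":-0.1,"ax":0,"ay":0,"az":0,"hand":-1}
  ]
}}

```text
time_s: 10.62
eef_pos: [600.5, -6.3, 67.4]
ee_rot: [0.706, 0.001, 0.708, -0.001]
force: [-0.3, 0.0, -0.1]
grip_width: 0.501
```

Emit:
{"api": "carry_out", "payload": {
  "targets": [
    {"x":0,"y":0,"z":0,"ax":0,"ay":0,"az":0,"hand":-1},
    {"x":0,"y":0,"z":-0.003,"ax":0,"ay":0,"az":0,"hand":-1},
    {"x":0,"y":0,"z":-0.005,"ax":0,"ay":0,"az":0,"hand":-1},
    {"x":0,"y":0,"z":-0.005,"ax":0,"ay":0,"az":0,"hand":-1}
  ]
}}

```text
time_s: 11.12
eef_pos: [601.5, -5.8, 64.0]
ee_rot: [0.707, 0.0, 0.707, -0.0]
force: [1.0, 0.2, 0.0]
grip_width: 0.502
```

Emit:
{"api": "carry_out", "payload": {
  "targets": [
    {"x":0,"y":0,"z":-0.0015,"ax":0,"ay":0,"az":0,"hand":-1},
    {"x":0,"y":0,"z":-0.0025,"ax":0,"ay":0,"az":0,"hand":-1},
    {"x":0,"y":0,"z":-0.0025,"ax":0,"ay":0,"az":0,"hand":-1}
  ]
}}

```text
time_s: 11.5
eef_pos: [601.7, -5.8, 62.6]
ee_rot: [0.708, 0.0, 0.707, -0.0]
force: [-4.4, 0.3, 7.9]
grip_width: 0.505
```

Emit:
{"api": "carry_out", "payload": {
  "targets": [
    {"x":0,"y":0,"z":0,"ax":0,"ay":0,"az":0,"hand":1},
    {"x":0,"y":0,"z":0,"ax":0,"ay":0,"az":0,"hand":1},
    {"x":0,"y":0,"z":0,"ax":0,"ay":0,"az":0,"hand":1},
    {"x":0,"y":0,"z":0.05,"ax":0,"ay":0,"az":0,"hand":1},
    {"x":0,"y":0,"z":0.11,"ax":0,"ay":0,"az":0,"hand":1}
  ]
}}

```text
time_s: 12.12
eef_pos: [600.8, -5.7, 171.7]
ee_rot: [0.706, 0.0, 0.708, -0.0]
force: [0.7, 0.5, -0.2]
grip_width: 1.003
```

Emit:
{"api": "carry_out", "payload": {
  "targets": [
    {"x":-0.016,"y":0.053,"z":0.02,"ax":0,"ay":0,"az":0,"hand":1},
    {"x":-0.032,"y":0.106,"z":0.04,"ax":0,"ay":0,"az":0,"hand":1},
    {"x":-0.048,"y":0.159,"z":0.05,"ax":0,"ay":0,"az":0,"hand":1},
    {"x":-0.064,"y":0.212,"z":0.05,"ax":0,"ay":0,"az":0,"hand":1},
    {"x":-0.08,"y":0.264,"z":0.05,"ax":0,"ay":0,"az":0,"hand":1}
  ]
}}

```text
time_s: 12.75
eef_pos: [520.7, 259.9, 221.4]
ee_rot: [0.707, 0.0, 0.707, -0.0]
force: [0.8, 0.4, -0.3]
grip_width: 0.999
```

Emit:
{"api": "carry_out", "payload": {
  "targets": [
    {"x":0,"y":0,"z":0,"ax":0,"ay":0,"az":0,"hand":1},
    {"x":0,"y":0,"z":0,"ax":0,"ay":0,"az":0,"hand":1}
  ]
}}

```text
time_s: 13.0
eef_pos: [521.5, 257.9, 221.1]
ee_rot: [0.707, 0.0, 0.707, -0.0]
force: [0.0, -0.5, 1.0]
grip_width: 1.0
```

```bash
python3 w.py w8 k:77 r:40 ; python3 - <<'E'
from h import *
a=cv2.imread("pics/w8.png"); im=viewer.capture("scene"); u,v=map(int,proj("scene",[600,-6,45]))
cv2.imwrite("pics/w8b.png",np.hstack([a[:300],cv2.resize(im[v-40:v+35,u-36:u+36],(288,300),interpolation=2)]))
E
```

```text
t 13.0 tcp [521.5 257.9 221.1] xaxis [-0. -0. -1.] jaw [0.001 1.   ] F [ 0.  -0.5  1. ] gw 1.0
k px [255. 336.] circ 779.2 258.9 d 613.8 | ell [707.1 258.3] [176.3 603.8] | x 597.7 779.2 y -48.0 565.8
k px [260. 176.] circ 521.6 263.5 d 33.6 | ell [521.6 263.6] [29.4 33.1] | x 505.0 538.4 y 248.9 278.4
k px [ 92. 151.] circ 499.0 108.2 d 71.9 | ell [499.  108.2] [69.5 71.1] | x 464.1 534.3 y 72.3 143.9
k px [481.  68.] circ 428.5 449.2 d 36.3 | ell [426.  451.6] [10.1 35. ] | x 418.1 436.5 y 432.9 465.5
r px [393. 252.] circ 622.3 418.7 d 51.7 | ell [623.  419.2] [34.4 52.6] | x 600.0 645.6 y 396.4 441.3
r px [318. 236.] circ 602.8 330.6 d 69.5 | ell [603.4 331.4] [52.4 69.8] | x 569.5 636.2 y 303.6 360.8
```

View pics/w8b.png

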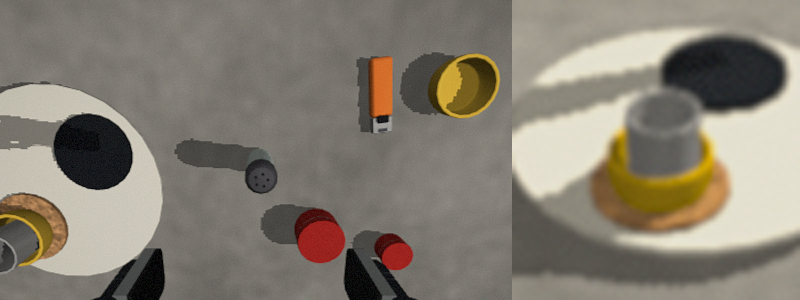

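Right panel: the cup is nested upright in the bowl. Shaker cap is at px (260,176), about (521.6,263.5). I'll approach and recheck from nearer.

Emit:
{"api": "carry_out", "payload": {
  "targets": [
    {"x":0,"y":0.004,"z":-0.03,"ax":0,"ay":0,"az":0,"hand":1},
    {"x":0,"y":0.004,"z":-0.06,"ax":0,"ay":0,"az":0,"hand":1},
    {"x":0,"y":0.004,"z":-0.06,"ax":0,"ay":0,"az":0,"hand":1},
    {"x":0,"y":0.004,"z":-0.06,"ax":0,"ay":0,"az":0,"hand":1}
  ]
}}

```text
time_s: 13.6
eef_pos: [522.2, 261.8, 162.7]
ee_rot: [0.708, 0.001, 0.706, -0.0]
force: [0.0, 0.7, 0.4]
grip_width: 0.995
```

```bash
python3 w.py w9 k:77 ; python3 - <<'E'
from h import *
a=cv2.imread("pics/w9.png"); cv2.imwrite("pics/w9b.png",a[100:])
im=cv2.imread("pics/top0.png");g=cv2.resize(im[160:190,155:190],None,fx=8,fy=8,interpolation=2);cv2.imwrite("pics/sh.png",g)
m=cv2.inRange(cv2.cvtColor(im,6)[160:190,155:181],0,88);c=max(cv2.findContours(m,0,2)[0],key=cv2.contourArea)
(u,v),r=cv2.minEnclosingCircle(c);print(u+155,v+160,r,ray("top",u+155,v+160,80)[:2])
E
```

```text
t 13.6 tcp [522.2 261.8 162.7] xaxis [ 0.002  0.    -1.   ] jaw [0.002 1.   ] F [0.  0.7 0.4] gw 0.995
k px [258. 334.] circ 711.6 262.7 d 489.2 | ell [653.5 264. ] [141.3 482.4] | x 567.0 712.1 y 18.0 507.3
k px [257. 195.] circ 520.9 263.8 d 34.5 | ell [521.2 263.8] [29.7 34.1] | x 503.7 537.8 y 249.1 278.5
k px [ 56. 163.] circ 497.0 114.9 d 70.1 | ell [496.9 114.8] [67.1 69.4] | x 463.0 530.9 y 79.9 150.0
172.5 176.0 9.013978004455566 [516.46306996 255.29763088]
```

View pics/w9b.png

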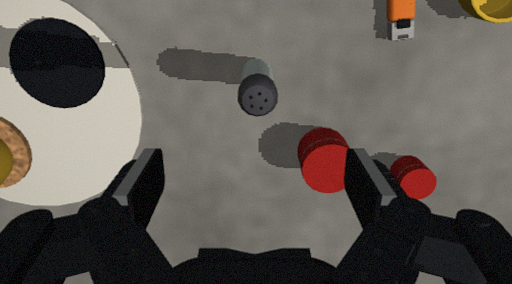

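Emit:
{"api": "carry_out", "payload": {
  "targets": [
    {"x":0,"y":0.002,"z":-0.035,"ax":0,"ay":0,"az":0,"hand":1},
    {"x":0,"y":0.002,"z":-0.07,"ax":0,"ay":0,"az":0,"hand":1},
    {"x":0,"y":0.002,"z":-0.1,"ax":0,"ay":0,"az":0,"hand":1},
    {"x":0,"y":0.002,"z":-0.109,"ax":0,"ay":0,"az":0,"hand":1},
    {"x":0,"y":0.002,"z":-0.109,"ax":0,"ay":0,"az":0,"hand":0.2}
  ]
}}

```text
time_s: 14.28
eef_pos: [522.0, 264.3, 53.2]
ee_rot: [0.708, 0.0, 0.707, -0.0]
force: [-0.6, 0.4, 1.1]
grip_width: 0.817
```

Emit:
{"api": "carry_out", "payload": {
  "targets": [
    {"x":0,"y":0,"z":0,"ax":0,"ay":0,"az":0,"hand":-0.1},
    {"x":0,"y":0,"z":0,"ax":0,"ay":0,"az":0,"hand":-1},
    {"x":0,"y":0,"z":0,"ax":0,"ay":0,"az":0,"hand":-1},
    {"x":0,"y":0,"z":0,"ax":0,"ay":0,"az":0,"hand":-1},
    {"x":0,"y":0,"z":0,"ax":0,"ay":0,"az":0,"hand":-1}
  ]
}}

```text
time_s: 14.9
eef_pos: [522.0, 264.5, 53.5]
ee_rot: [0.708, 0.001, 0.706, -0.0]
force: [-0.9, -0.2, 6.6]
grip_width: 0.355
```

Emit:
{"api": "carry_out", "payload": {
  "targets": [
    {"x":0,"y":0,"z":0.02,"ax":0,"ay":0,"az":0,"hand":-1},
    {"x":0,"y":0,"z":0.06,"ax":0,"ay":0,"az":0,"hand":-1},
    {"x":0,"y":0,"z":0.1,"ax":0,"ay":0,"az":0,"hand":-1},
    {"x":0,"y":0,"z":0.14,"ax":0,"ay":0,"az":0,"hand":-1},
    {"x":0,"y":0,"z":0.14,"ax":0,"ay":0,"az":0,"hand":-1}
  ]
}}

```text
time_s: 15.52
eef_pos: [522.4, 264.6, 195.4]
ee_rot: [0.709, 0.001, 0.705, 0.0]
force: [0.6, 0.1, -1.4]
grip_width: 0.354
```

```bash
python3 w.py w10 k:77|head -1; python3 - <<'E'
from h import *
im=viewer.capture("scene"); p=ctrl.sense()["eef_pos"];u,v=map(int,proj("scene",p))
a=cv2.imread("pics/w10.png")
cv2.imwrite("pics/w10b.png",np.hstack([a[84:],cv2.resize(im[v-45:v+30,u-36:u+36],(288,300),interpolation=2)]))
E
```

```text
t 15.53 tcp [522.4 264.6 195.4] xaxis [ 0.006  0.002 -1.   ] jaw [0.001 1.   ] F [ 0.6  0.1 -1.4] gw 0.354
```

View pics/w10b.png

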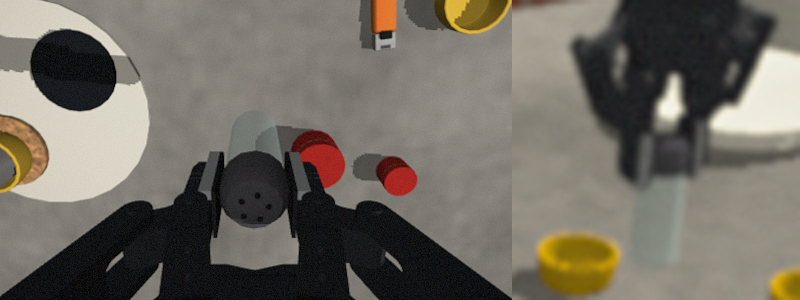

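Shaker is held upright by its cap. Carrying it to the hover to locate the cup rim.

Emit:
{"api": "carry_out", "payload": {
  "targets": [
    {"x":0.02,"y":-0.042,"z":0,"ax":0,"ay":0,"az":0,"hand":-1},
    {"x":0.042,"y":-0.088,"z":0,"ax":0,"ay":0,"az":0,"hand":-1},
    {"x":0.064,"y":-0.134,"z":0,"ax":0,"ay":0,"az":0,"hand":-1},
    {"x":0.086,"y":-0.18,"z":0,"ax":0,"ay":0,"az":0,"hand":-1},
    {"x":0.107,"y":-0.226,"z":0,"ax":0,"ay":0,"az":0,"hand":-1}
  ]
}}

```text
time_s: 16.25
eef_pos: [628.3, 36.7, 190.4]
ee_rot: [0.706, 0.0, 0.708, -0.0]
force: [0.2, 0.3, -0.3]
grip_width: 0.353
```

Emit:
{"api": "carry_out", "payload": {
  "targets": [
    {"x":0.02,"y":-0.042,"z":0,"ax":0,"ay":0,"az":0,"hand":-1},
    {"x":0.021,"y":-0.044,"z":0,"ax":0,"ay":0,"az":0,"hand":-1},
    {"x":0.021,"y":-0.044,"z":0,"ax":0,"ay":0,"az":0,"hand":-1},
    {"x":0.021,"y":-0.044,"z":0,"ax":0,"ay":0,"az":0,"hand":-1}
  ]
}}

```text
time_s: 16.75
eef_pos: [649.0, -4.6, 191.9]
ee_rot: [0.707, -0.0, 0.707, 0.0]
force: [-0.3, 0.2, -1.4]
grip_width: 0.354
```

```bash
python3 w.py w11 y:54; python3 - <<'E'
from h import *
im=cv2.imread("pics/w11.png");g=cv2.cvtColor(im,6)
u0,v0=map(int,proj("wrist",[601,-6,82]));print(u0,v0)
c=cv2.HoughCircles(g[v0-45:v0+45,u0-45:u0+45],cv2.HOUGH_GRADIENT,1,4,param1=100,param2=10,minRadius=18,maxRadius=34)
for u,v,r in c[0][:4]:
    u+=u0-45;v+=v0-45;p=ray("wrist",u,v,82);print(u,v,r,p[:2].round(1),(2*np.linalg.norm(p-ray("wrist",u+r,v,82))).round(1))
a=cv2.resize(im[v0-50:v0+50,u0-60:u0+60],(480,400),interpolation=2);cv2.imwrite("pics/w11b.png",np.hstack([a,cv2.resize(im[160:360,175:335],(320,400))]))
E
```

```text
t 16.75 tcp [649.   -4.6 191.9] xaxis [-0.001  0.    -1.   ] jaw [-0.001  1.   ] F [-0.3  0.2 -1.4] gw 0.354
y px [251. 125.] circ 601.2 -7.0 d 63.7 | ell [601.2  -7.2] [62.1 62.4] | x 570.3 632.8 y -38.5 24.2
252 129
257.5 127.5 33.4 [599.5  -2.2] 53.1
250.5 122.5 33.4 [595.6  -7.8] 52.9
250.5 130.5 25.7 [601.9  -7.8] 41.0
242.5 114.5 33.4 [589.4 -14. ] 52.5
```

View pics/w11b.png

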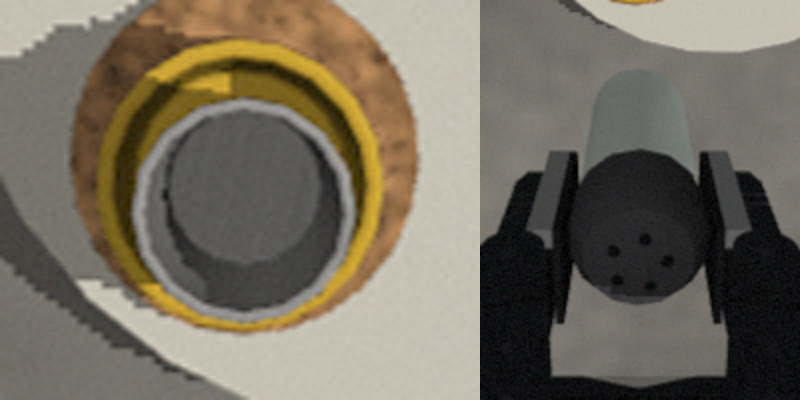

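```bash
python3 - <<'E'
from h import *
s=ctrl.sense();p=s["eef_pos"];print(p, s["ee_rot"])
z=p[2]-53.5
print("cap",ray("wrist",255,273.5,z+76),"foot far? ", ray("wrist",255,160+68/2,z))
print("cup",ray("wrist",253,131.1,82), "cap expected px",proj("wrist",[p[0],p[1],z+76]), "foot -x edge px",proj("wrist",[p[0]-15,p[1],z]))
E
```

```text
[649.04316238  -4.58479565 192.11483169] [ 7.06926765e-01 -1.76277921e-04  7.07286662e-01  3.09131929e-04]
cap [647.28321794  -4.540001   214.61483169] foot far?  [636.13153726  -4.32154157 138.61483169]
cup [602.32575507  -5.80006127  82.        ] cap expected px (np.float64(254.89156683762613), np.float64(276.9619847364898)) foot -x edge px (np.float64(254.60525100136073), np.float64(190.99187543118882))
```

The cup is at (602.3,-5.8) and the shaker axis is within 2 mm of the TCP. Lowering it.

Emit:
{"api": "carry_out", "payload": {
  "targets": [
    {"x":-0.0465,"y":-0.001,"z":0,"ax":0,"ay":0,"az":0,"hand":-1},
    {"x":-0.0465,"y":-0.001,"z":-0.02,"ax":0,"ay":0,"az":0,"hand":-1},
    {"x":-0.0465,"y":-0.001,"z":-0.05,"ax":0,"ay":0,"az":0,"hand":-1},
    {"x":-0.0465,"y":-0.001,"z":-0.06,"ax":0,"ay":0,"az":0,"hand":-1},
    {"x":-0.0465,"y":-0.001,"z":-0.07,"ax":0,"ay":0,"az":0,"hand":-1}
  ]
}}

```text
time_s: 17.42
eef_pos: [603.2, -6.4, 122.6]
ee_rot: [0.707, -0.0, 0.707, -0.0]
force: [-0.2, -0.8, -1.2]
grip_width: 0.356
```

Emit:
{"api": "carry_out", "payload": {
  "targets": [
    {"x":0,"y":0,"z":-0.01,"ax":0,"ay":0,"az":0,"hand":-1},
    {"x":0,"y":0,"z":-0.02,"ax":0,"ay":0,"az":0,"hand":-1},
    {"x":0,"y":0,"z":-0.028,"ax":0,"ay":0,"az":0,"hand":-1},
    {"x":0,"y":0,"z":-0.028,"ax":0,"ay":0,"az":0,"hand":-1}
  ]
}}

```text
time_s: 17.92
eef_pos: [602.7, -6.7, 93.7]
ee_rot: [0.707, 0.0, 0.707, -0.0]
force: [0.2, 0.1, -0.9]
grip_width: 0.354
```

No contact yet, so it is inside the cup. Continuing down to about 88.

Emit:
{"api": "carry_out", "payload": {
  "targets": [
    {"x":0,"y":0,"z":-0.003,"ax":0,"ay":0,"az":0,"hand":-1},
    {"x":0,"y":0,"z":-0.005,"ax":0,"ay":0,"az":0,"hand":-1},
    {"x":0,"y":0,"z":-0.005,"ax":0,"ay":0,"az":0,"hand":-1}
  ]
}}

```text
time_s: 18.3
eef_pos: [602.9, -6.7, 89.3]
ee_rot: [0.707, 0.0, 0.707, -0.0]
force: [0.1, -0.6, -0.9]
grip_width: 0.356
```

Emit:
{"api": "carry_out", "payload": {
  "targets": [
    {"x":0,"y":0,"z":-0.001,"ax":0,"ay":0,"az":0,"hand":-1},
    {"x":0,"y":0,"z":-0.001,"ax":0,"ay":0,"az":0,"hand":-1},
    {"x":0,"y":0,"z":-0.001,"ax":0,"ay":0,"az":0,"hand":-1}
  ]
}}

```text
time_s: 18.68
eef_pos: [602.9, -6.8, 88.4]
ee_rot: [0.707, 0.0, 0.707, -0.0]
force: [0.6, 0.3, -1.5]
grip_width: 0.355
```

Emit:
{"api": "carry_out", "payload": {
  "targets": [
    {"x":0,"y":0,"z":-0.001,"ax":0,"ay":0,"az":0,"hand":-1},
    {"x":0,"y":0,"z":-0.0015,"ax":0,"ay":0,"az":0,"hand":-1},
    {"x":0,"y":0,"z":-0.0015,"ax":0,"ay":0,"az":0,"hand":-1}
  ]
}}

```text
time_s: 19.05
eef_pos: [603.5, -6.8, 88.0]
ee_rot: [0.708, 0.0, 0.706, -0.0]
force: [-1.5, 0.3, 6.4]
grip_width: 0.349
```

Contact at the expected height (88.0). Releasing, straight up, then to the larger red tin.

Emit:
{"api": "carry_out", "payload": {
  "targets": [
    {"x":0,"y":0,"z":0,"ax":0,"ay":0,"az":0,"hand":0},
    {"x":0,"y":0,"z":0,"ax":0,"ay":0,"az":0,"hand":0.7},
    {"x":0,"y":0,"z":0,"ax":0,"ay":0,"az":0,"hand":0.7},
    {"x":0,"y":0,"z":0.03,"ax":0,"ay":0,"az":0,"hand":0.7},
    {"x":0,"y":0,"z":0.085,"ax":0,"ay":0,"az":0,"hand":0.7}
  ]
}}

```text
time_s: 19.68
eef_pos: [601.9, -6.6, 171.0]
ee_rot: [0.706, 0.001, 0.709, 0.0]
force: [0.5, -0.7, 0.6]
grip_width: 0.852
```

Emit:
{"api": "carry_out", "payload": {
  "targets": [
    {"x":0,"y":0.04,"z":0.02,"ax":0,"ay":0,"az":0,"hand":1},
    {"x":0,"y":0.1,"z":0.02,"ax":0,"ay":0,"az":0,"hand":1},
    {"x":0,"y":0.16,"z":0.02,"ax":0,"ay":0,"az":0,"hand":1},
    {"x":0,"y":0.22,"z":0.02,"ax":0,"ay":0,"az":0,"hand":1},
    {"x":0,"y":0.28,"z":0.02,"ax":0,"ay":0,"az":0,"hand":1}
  ]
}}

```text
time_s: 20.3
eef_pos: [602.6, 275.1, 191.8]
ee_rot: [0.707, 0.0, 0.707, -0.0]
force: [1.5, -1.1, 0.2]
grip_width: 1.002
```

Emit:
{"api": "carry_out", "payload": {
  "targets": [
    {"x":0.003,"y":0.04,"z":-0.01,"ax":0,"ay":0,"az":0,"hand":1},
    {"x":0.003,"y":0.059,"z":-0.02,"ax":0,"ay":0,"az":0,"hand":1},
    {"x":0.003,"y":0.059,"z":-0.02,"ax":0,"ay":0,"az":0,"hand":1},
    {"x":0.003,"y":0.059,"z":-0.02,"ax":0,"ay":0,"az":0,"hand":1}
  ]
}}

```text
time_s: 20.8
eef_pos: [606.4, 330.7, 172.2]
ee_rot: [0.707, 0.001, 0.707, -0.001]
force: [-0.3, 0.7, -0.8]
grip_width: 0.999
```

```bash
cat > tin.py <<'E'
import sys
from h import *
# top disc of a tin: extents across y (all at lid height), far (+x) edge at lid height
tag,z=sys.argv[1],float(sys.argv[2])
E
python3 w.py w12 r:40; python3 - <<'E'
from h import *
im=viewer.capture("scene");cv2.imwrite("pics/s12.png",im)
hsv=cv2.cvtColor(im,cv2.COLOR_BGR2HSV)
print("cap exp px",proj("scene",[602,-6,112]), proj("scene",[602,-6,60]))
u,v=map(int,proj("scene",[602,-6,75])); g=cv2.cvtColor(im,6)[v-45:v+20,u-25:u+25]
m=cv2.inRange(g,0,70);ys,xs=np.nonzero(m)
for r in range(0,40,3):
    k=xs[ys==r]
    if len(k): print(v-45+r,k.min()+u-25,k.max()+u-25)
E
```

```text
t 20.8 tcp [606.4 330.7 172.2] xaxis [ 0. -0. -1.] jaw [0.002 1.   ] F [-0.3  0.7 -0.8] gw 0.999
r px [352. 201.] circ 627.5 423.2 d 45.1 | ell [628.  423.6] [34.  45.3] | x 607.0 648.7 y 403.1 443.5
r px [259. 180.] circ 607.3 334.1 d 60.2 | ell [607.6 334.6] [52.3 59.2] | x 577.4 637.2 y 308.2 361.4
cap exp px (np.float64(255.1250513604219), np.float64(197.87426773004938)) (np.float64(255.25965475703842), np.float64(216.40811231124277))
193 260 279
196 252 279
199 250 279
202 250 279
205 250 279
```

Shaker cap is at its expected pixel in the scene camera. Red tin (53 mm across) centre is at about (610,334.8), so I descend and grip.

Emit:
{"api": "carry_out", "payload": {
  "targets": [
    {"x":0.0035,"y":0.004,"z":-0.05,"ax":0,"ay":0,"az":0,"hand":1},
    {"x":0.0035,"y":0.004,"z":-0.1,"ax":0,"ay":0,"az":0,"hand":1},
    {"x":0.0035,"y":0.004,"z":-0.145,"ax":0,"ay":0,"az":0,"hand":1},
    {"x":0.0035,"y":0.004,"z":-0.164,"ax":0,"ay":0,"az":0,"hand":1},
    {"x":0.0035,"y":0.004,"z":-0.164,"ax":0,"ay":0,"az":0,"hand":-1}
  ],
  "grip_force": 40
}}

```text
time_s: 21.52
eef_pos: [609.6, 335.7, 7.9]
ee_rot: [0.707, 0.0, 0.707, -0.001]
force: [-0.4, 0.3, 0.4]
grip_width: 0.814
```

Emit:
{"api": "carry_out", "payload": {
  "targets": [
    {"x":0,"y":0,"z":0,"ax":0,"ay":0,"az":0,"hand":-1},
    {"x":0,"y":0,"z":0,"ax":0,"ay":0,"az":0,"hand":-1},
    {"x":0,"y":0,"z":0,"ax":0,"ay":0,"az":0,"hand":-1},
    {"x":0,"y":0,"z":0,"ax":0,"ay":0,"az":0,"hand":-1}
  ]
}}

```text
time_s: 22.02
eef_pos: [610.8, 336.6, 10.5]
ee_rot: [0.709, 0.001, 0.706, 0.0]
force: [-0.0, -1.5, 6.8]
grip_width: 0.63
```

Emit:
{"api": "carry_out", "payload": {
  "targets": [
    {"x":0,"y":0,"z":0.03,"ax":0,"ay":0,"az":0,"hand":-1},
    {"x":0,"y":0,"z":0.08,"ax":0,"ay":0,"az":0,"hand":-1},
    {"x":0,"y":0,"z":0.13,"ax":0,"ay":0,"az":0,"hand":-1},
    {"x":0,"y":0,"z":0.13,"ax":0,"ay":0,"az":0,"hand":-1}
  ]
}}

```text
time_s: 22.52
eef_pos: [611.1, 337.0, 143.5]
ee_rot: [0.71, 0.001, 0.704, 0.001]
force: [0.8, 0.2, -0.7]
grip_width: 0.628
```

```bash
python3 w.py w13 r:170
```

```text
t 22.52 tcp [611.1 337.  143.5] xaxis [ 0.009  0.003 -1.   ] jaw [0.001 1.   ] F [ 0.8  0.2 -0.7] gw 0.628
r px [254. 269.] circ 606.1 336.5 d 68.5 | ell [607.4 336.4] [53.5 68.3] | x 571.9 640.3 y 308.9 364.1
r px [355. 205.] circ 575.5 376.5 d 21.2 | ell [575.6 376.8] [16.  21.2] | x 566.2 585.3 y 367.3 386.4
```

Emit:
{"api": "carry_out", "payload": {
  "targets": [
    {"x":-0.01,"y":-0.051,"z":0.01,"ax":0,"ay":0,"az":0,"hand":-1},
    {"x":-0.02,"y":-0.102,"z":0.01,"ax":0,"ay":0,"az":0,"hand":-1},
    {"x":-0.03,"y":-0.153,"z":0.01,"ax":0,"ay":0,"az":0,"hand":-1},
    {"x":-0.04,"y":-0.204,"z":0.01,"ax":0,"ay":0,"az":0,"hand":-1},
    {"x":-0.05,"y":-0.255,"z":0.01,"ax":0,"ay":0,"az":0,"hand":-1}
  ]
}}

```text
time_s: 23.2
eef_pos: [558.1, 79.7, 146.4]
ee_rot: [0.706, 0.0, 0.708, -0.0]
force: [0.3, -0.2, -2.0]
grip_width: 0.625
```

Emit:
{"api": "carry_out", "payload": {
  "targets": [
    {"x":0,"y":0,"z":0,"ax":0,"ay":0,"az":0,"hand":-1},
    {"x":0,"y":0,"z":0,"ax":0,"ay":0,"az":0,"hand":-1},
    {"x":0,"y":0,"z":0,"ax":0,"ay":0,"az":0,"hand":-1}
  ]
}}

```text
time_s: 23.58
eef_pos: [559.2, 82.3, 147.3]
ee_rot: [0.707, -0.0, 0.707, 0.0]
force: [-0.6, 0.2, -1.2]
grip_width: 0.625
```

```bash
python3 w.py w14 k:28 r:182
```

```text
t 23.57 tcp [559.2  82.3 147.3] xaxis [-0.001  0.    -1.   ] jaw [-0.001  1.   ] F [-0.6  0.2 -1.2] gw 0.625
k px [241. 324.] circ 787.3 83.7 d 560.1 | ell [715.7  71.9] [167.1 568.9] | x 611.6 787.6 y -196.3 363.8
k px [254. 123.] circ 509.1 81.6 d 82.7 | ell [509.1  81.5] [81.5 81.5] | x 467.9 550.4 y 40.6 122.4
r px [254. 269.] circ 549.1 82.3 d 63.3 | ell [550.4  81.8] [49.7 63.1] | x 517.6 580.7 y 56.2 107.5
```

Slate at (509.1,81.6), diameter 82. The tin is centred on the TCP to about 1 mm. Lowering.

Emit:
{"api": "carry_out", "payload": {
  "targets": [
    {"x":-0.051,"y":-0.0005,"z":0,"ax":0,"ay":0,"az":0,"hand":-1},
    {"x":-0.051,"y":-0.0005,"z":-0.035,"ax":0,"ay":0,"az":0,"hand":-1},
    {"x":-0.051,"y":-0.0005,"z":-0.07,"ax":0,"ay":0,"az":0,"hand":-1},
    {"x":-0.051,"y":-0.0005,"z":-0.1,"ax":0,"ay":0,"az":0,"hand":-1},
    {"x":-0.051,"y":-0.0005,"z":-0.104,"ax":0,"ay":0,"az":0,"hand":-1}
  ]
}}

```text
time_s: 24.25
eef_pos: [507.4, 81.4, 42.3]
ee_rot: [0.706, 0.0, 0.708, 0.0]
force: [-0.0, -0.1, -0.9]
grip_width: 0.628
```

Emit:
{"api": "carry_out", "payload": {
  "targets": [
    {"x":0,"y":0,"z":0,"ax":0,"ay":0,"az":0,"hand":-1},
    {"x":0,"y":0,"z":-0.002,"ax":0,"ay":0,"az":0,"hand":-1},
    {"x":0,"y":0,"z":-0.003,"ax":0,"ay":0,"az":0,"hand":-1},
    {"x":0,"y":0,"z":-0.003,"ax":0,"ay":0,"az":0,"hand":-1}
  ]
}}

```text
time_s: 24.75
eef_pos: [508.5, 80.7, 41.1]
ee_rot: [0.707, 0.0, 0.707, -0.0]
force: [0.8, -0.6, -1.7]
grip_width: 0.631
```

Emit:
{"api": "carry_out", "payload": {
  "targets": [
    {"x":0,"y":0,"z":-0.001,"ax":0,"ay":0,"az":0,"hand":-1},
    {"x":0,"y":0,"z":-0.0015,"ax":0,"ay":0,"az":0,"hand":-1},
    {"x":0,"y":0,"z":-0.0015,"ax":0,"ay":0,"az":0,"hand":-1}
  ]
}}

```text
time_s: 25.12
eef_pos: [508.4, 80.8, 39.3]
ee_rot: [0.707, 0.0, 0.707, -0.0]
force: [-0.2, -0.3, -1.9]
grip_width: 0.625
```

Emit:
{"api": "carry_out", "payload": {
  "targets": [
    {"x":0,"y":0,"z":-0.001,"ax":0,"ay":0,"az":0,"hand":-1},
    {"x":0,"y":0,"z":-0.002,"ax":0,"ay":0,"az":0,"hand":-1},
    {"x":0,"y":0,"z":-0.002,"ax":0,"ay":0,"az":0,"hand":-1}
  ]
}}

```text
time_s: 25.5
eef_pos: [508.4, 80.7, 38.4]
ee_rot: [0.707, 0.0, 0.707, -0.0]
force: [-5.9, -0.2, 12.6]
grip_width: 0.629
```

Red tin is down (12.6 N contact). Releasing and going to the blue tin.

Emit:
{"api": "carry_out", "payload": {
  "targets": [
    {"x":0,"y":0,"z":0,"ax":0,"ay":0,"az":0,"hand":1},
    {"x":0,"y":0,"z":0,"ax":0,"ay":0,"az":0,"hand":1},
    {"x":0,"y":0,"z":0,"ax":0,"ay":0,"az":0,"hand":1},
    {"x":0,"y":0,"z":0.05,"ax":0,"ay":0,"az":0,"hand":1},
    {"x":0,"y":0,"z":0.11,"ax":0,"ay":0,"az":0,"hand":1}
  ]
}}

```text
time_s: 26.12
eef_pos: [507.8, 80.7, 147.9]
ee_rot: [0.706, 0.0, 0.708, -0.0]
force: [0.9, -0.4, -0.3]
grip_width: 0.999
```

Emit:
{"api": "carry_out", "payload": {
  "targets": [
    {"x":-0.015,"y":-0.05,"z":0.02,"ax":0,"ay":0,"az":0,"hand":1},
    {"x":-0.03,"y":-0.1,"z":0.02,"ax":0,"ay":0,"az":0,"hand":1},
    {"x":-0.045,"y":-0.15,"z":0.02,"ax":0,"ay":0,"az":0,"hand":1},
    {"x":-0.06,"y":-0.2,"z":0.02,"ax":0,"ay":0,"az":0,"hand":1},
    {"x":-0.075,"y":-0.25,"z":0.02,"ax":0,"ay":0,"az":0,"hand":1}
  ]
}}

```text
time_s: 26.75
eef_pos: [432.7, -170.8, 167.4]
ee_rot: [0.707, 0.0, 0.707, -0.0]
force: [0.4, 0.6, -0.2]
grip_width: 0.998
```

Emit:
{"api": "carry_out", "payload": {
  "targets": [
    {"x":-0.015,"y":-0.05,"z":0,"ax":0,"ay":0,"az":0,"hand":1},
    {"x":-0.031,"y":-0.099,"z":0,"ax":0,"ay":0,"az":0,"hand":1},
    {"x":-0.031,"y":-0.099,"z":0,"ax":0,"ay":0,"az":0,"hand":1},
    {"x":-0.031,"y":-0.099,"z":0,"ax":0,"ay":0,"az":0,"hand":1}
  ]
}}

```text
time_s: 27.25
eef_pos: [402.4, -267.9, 167.1]
ee_rot: [0.707, 0.001, 0.707, -0.0]
force: [-0.1, -0.6, -0.1]
grip_width: 0.996
```

```bash
python3 w.py w15 b:40; python3 - <<'E'
from h import *
im=viewer.capture("top");cv2.imwrite("pics/top2.png",im);hsv=cv2.cvtColor(im,cv2.COLOR_BGR2HSV)
m=cv2.inRange(hsv,(0,150,60),(6,255,255))|cv2.inRange(hsv,(174,150,60),(180,255,255)); m[:,:215]=0;m[:110]=0;m[240:]=0;m[:,300:]=0
c=max(cv2.findContours(m,0,2)[0],key=cv2.contourArea);M=cv2.moments(c)
print("red",ray("top",M["m10"]/M["m00"],M["m01"]/M["m00"],62)[:2].round(1),cv2.contourArea(c))
E
```

```text
t 27.25 tcp [ 402.4 -267.9  167.1] xaxis [-0.     0.001 -1.   ] jaw [0.001 1.   ] F [-0.1 -0.6 -0.1] gw 0.996
b px [255. 177.] circ 398.4 -267.7 d 59.0 | ell [ 399.  -267.7] [52.3 58.3] | x 368.9 427.1 y -294.2 -241.2
red [506.8  80.4] 329.0
```

Blue tin (53 mm across) is at (401,-267.7). Gripping.

Emit:
{"api": "carry_out", "payload": {
  "targets": [
    {"x":-0.0015,"y":0,"z":-0.05,"ax":0,"ay":0,"az":0,"hand":1},
    {"x":-0.0015,"y":0,"z":-0.1,"ax":0,"ay":0,"az":0,"hand":1},
    {"x":-0.0015,"y":0,"z":-0.14,"ax":0,"ay":0,"az":0,"hand":1},
    {"x":-0.0015,"y":0,"z":-0.157,"ax":0,"ay":0,"az":0,"hand":1},
    {"x":-0.0015,"y":0,"z":-0.157,"ax":0,"ay":0,"az":0,"hand":-1}
  ]
}}

```text
time_s: 27.98
eef_pos: [400.9, -267.0, 9.5]
ee_rot: [0.707, 0.0, 0.708, 0.001]
force: [0.1, 0.0, 0.9]
grip_width: 0.815
```

Emit:
{"api": "carry_out", "payload": {
  "targets": [
    {"x":0,"y":0,"z":0,"ax":0,"ay":0,"az":0,"hand":-1},
    {"x":0,"y":0,"z":0,"ax":0,"ay":0,"az":0,"hand":-1},
    {"x":0,"y":0,"z":0,"ax":0,"ay":0,"az":0,"hand":-1},
    {"x":0,"y":0,"z":0,"ax":0,"ay":0,"az":0,"hand":-1}
  ]
}}

```text
time_s: 28.48
eef_pos: [401.5, -268.4, 11.4]
ee_rot: [0.708, -0.0, 0.707, -0.001]
force: [1.0, 2.6, 8.1]
grip_width: 0.627
```

Emit:
{"api": "carry_out", "payload": {
  "targets": [
    {"x":0,"y":0,"z":0.03,"ax":0,"ay":0,"az":0,"hand":-1},
    {"x":0,"y":0,"z":0.08,"ax":0,"ay":0,"az":0,"hand":-1},
    {"x":0,"y":0,"z":0.13,"ax":0,"ay":0,"az":0,"hand":-1},
    {"x":0,"y":0,"z":0.18,"ax":0,"ay":0,"az":0,"hand":-1},
    {"x":0,"y":0,"z":0.18,"ax":0,"ay":0,"az":0,"hand":-1}
  ]
}}

```text
time_s: 29.1
eef_pos: [401.9, -269.3, 194.0]
ee_rot: [0.709, -0.002, 0.705, -0.002]
force: [-0.2, 0.2, -2.0]
grip_width: 0.628
```

Emit:
{"api": "carry_out", "payload": {
  "targets": [
    {"x":0.022,"y":0.05,"z":0,"ax":0,"ay":0,"az":0,"hand":-1},
    {"x":0.044,"y":0.1,"z":0,"ax":0,"ay":0,"az":0,"hand":-1},
    {"x":0.066,"y":0.15,"z":0,"ax":0,"ay":0,"az":0,"hand":-1},
    {"x":0.088,"y":0.2,"z":0,"ax":0,"ay":0,"az":0,"hand":-1},
    {"x":0.11,"y":0.25,"z":0,"ax":0,"ay":0,"az":0,"hand":-1}
  ]
}}

```text
time_s: 29.72
eef_pos: [510.9, -16.4, 189.4]
ee_rot: [0.707, 0.0, 0.708, -0.0]
force: [0.8, -1.2, -0.8]
grip_width: 0.632
```

Emit:
{"api": "carry_out", "payload": {
  "targets": [
    {"x":0.022,"y":0.05,"z":0,"ax":0,"ay":0,"az":0,"hand":-1},
    {"x":0.048,"y":0.099,"z":0,"ax":0,"ay":0,"az":0,"hand":-1},
    {"x":0.048,"y":0.099,"z":0,"ax":0,"ay":0,"az":0,"hand":-1},
    {"x":0.048,"y":0.099,"z":0,"ax":0,"ay":0,"az":0,"hand":-1}
  ]
}}

```text
time_s: 30.22
eef_pos: [558.3, 80.4, 189.3]
ee_rot: [0.706, 0.0, 0.708, -0.0]
force: [-0.1, -0.0, -1.5]
grip_width: 0.627
```

```bash
python3 w.py w16 r:68 k:28 b:220; python3 w.py w16 b:215|tail -1
```

```text
t 30.23 tcp [558.3  80.4 189.3] xaxis [-0.002 -0.    -1.   ] jaw [0.001 1.   ] F [-0.1 -0.  -1.5] gw 0.627
r px [254. 124.] circ 508.4 80.2 d 55.2 | ell [508.4  80.2] [54.1 54.3] | x 481.0 535.7 y 52.7 107.5
k px [243. 308.] circ 835.3 81.6 d 649.6 | ell [739.   65.1] [221.9 647.1] | x 600.4 835.4 y -243.2 406.4
k px [255. 120.] circ 509.1 81.3 d 82.6 | ell [509.1  81.4] [81.3 81.3] | x 468.2 550.4 y 40.8 122.1
b px [255. 268.] circ 550.4 79.8 d 64.8 | ell [551.7  80. ] [51.  64.8] | x 518.1 582.5 y 53.7 106.4
b px [254. 268.] circ 553.8 79.1 d 67.9 | ell [555.2  79.5] [53.5 67.9] | x 520.0 587.4 y 51.9 107.2
```

Red tin (508.4,80.2) is within 1.5 mm of the slate's centre (509.1,81.3). Lowering blue onto it.

Emit:
{"api": "carry_out", "payload": {
  "targets": [
    {"x":-0.05,"y":0,"z":0,"ax":0,"ay":0,"az":0,"hand":-1},
    {"x":-0.05,"y":0,"z":-0.035,"ax":0,"ay":0,"az":0,"hand":-1},
    {"x":-0.05,"y":0,"z":-0.07,"ax":0,"ay":0,"az":0,"hand":-1},
    {"x":-0.05,"y":0,"z":-0.1,"ax":0,"ay":0,"az":0,"hand":-1},
    {"x":-0.05,"y":0,"z":-0.105,"ax":0,"ay":0,"az":0,"hand":-1}
  ]
}}

```text
time_s: 30.95
eef_pos: [507.8, 79.9, 84.0]
ee_rot: [0.706, 0.001, 0.708, -0.001]
force: [-0.4, 0.7, -0.7]
grip_width: 0.631
```

Emit:
{"api": "carry_out", "payload": {
  "targets": [
    {"x":0,"y":0,"z":0,"ax":0,"ay":0,"az":0,"hand":-1},
    {"x":0,"y":0,"z":-0.002,"ax":0,"ay":0,"az":0,"hand":-1},
    {"x":0,"y":0,"z":-0.003,"ax":0,"ay":0,"az":0,"hand":-1},
    {"x":0,"y":0,"z":-0.003,"ax":0,"ay":0,"az":0,"hand":-1}
  ]
}}

```text
time_s: 31.45
eef_pos: [509.0, 80.8, 82.6]
ee_rot: [0.707, 0.0, 0.707, -0.0]
force: [0.1, 0.4, -1.1]
grip_width: 0.626
```

Emit:
{"api": "carry_out", "payload": {
  "targets": [
    {"x":-0.0005,"y":0,"z":-0.0015,"ax":0,"ay":0,"az":0,"hand":-1},
    {"x":-0.0005,"y":0,"z":-0.002,"ax":0,"ay":0,"az":0,"hand":-1},
    {"x":-0.0005,"y":0,"z":-0.002,"ax":0,"ay":0,"az":0,"hand":-1}
  ]
}}

```text
time_s: 31.82
eef_pos: [508.4, 80.7, 80.3]
ee_rot: [0.707, 0.0, 0.707, -0.0]
force: [-0.7, -0.5, -1.2]
grip_width: 0.63
```

Emit:
{"api": "carry_out", "payload": {
  "targets": [
    {"x":0,"y":0,"z":-0.001,"ax":0,"ay":0,"az":0,"hand":-1},
    {"x":0,"y":0,"z":-0.0015,"ax":0,"ay":0,"az":0,"hand":-1},
    {"x":0,"y":0,"z":-0.0015,"ax":0,"ay":0,"az":0,"hand":-1}
  ]
}}

```text
time_s: 32.2
eef_pos: [508.6, 80.8, 79.4]
ee_rot: [0.707, 0.0, 0.707, -0.0]
force: [-1.5, -0.3, 6.7]
grip_width: 0.631
```

Contact at 79.4 as predicted. Releasing and rising, then the checks.

Emit:
{"api": "carry_out", "payload": {
  "targets": [
    {"x":0,"y":0,"z":0,"ax":0,"ay":0,"az":0,"hand":1},
    {"x":0,"y":0,"z":0,"ax":0,"ay":0,"az":0,"hand":1},
    {"x":0,"y":0,"z":0,"ax":0,"ay":0,"az":0,"hand":1},
    {"x":0,"y":0,"z":0.05,"ax":0,"ay":0,"az":0,"hand":1},
    {"x":0,"y":0,"z":0.11,"ax":0,"ay":0,"az":0,"hand":1}
  ]
}}

```text
time_s: 32.83
eef_pos: [507.8, 80.7, 189.5]
ee_rot: [0.706, 0.0, 0.708, -0.0]
force: [1.4, -0.2, -0.3]
grip_width: 0.996
```

Emit:
{"api": "carry_out", "payload": {
  "targets": [
    {"x":0.025,"y":-0.01,"z":0.03,"ax":0,"ay":0,"az":0,"hand":1},
    {"x":0.05,"y":-0.02,"z":0.05,"ax":0,"ay":0,"az":0,"hand":1},
    {"x":0.05,"y":-0.02,"z":0.05,"ax":0,"ay":0,"az":0,"hand":1},
    {"x":0.05,"y":-0.02,"z":0.05,"ax":0,"ay":0,"az":0,"hand":1}
  ]
}}

```text
time_s: 33.33
eef_pos: [557.5, 61.1, 237.7]
ee_rot: [0.706, 0.0, 0.708, -0.0]
force: [-1.2, 0.2, -0.6]
grip_width: 1.001
```

```bash
python3 w.py w17 b:108 k:28 y:54 c:28; python3 - <<'E'
from h import *
im=viewer.capture("scene");u,v=map(int,proj("scene",[555,37,60]));a=cv2.imread("pics/w17.png")
cv2.imwrite("pics/fin.png",np.hstack([a[:300,56:456],cv2.resize(im[v-60:v+45,u-70:u+70],(400,300),interpolation=2)]))
cv2.imwrite("pics/top3.png",viewer.capture("top"))
E
```

```text
t 33.33 tcp [557.5  61.1 237.7] xaxis [-0.002  0.    -1.   ] jaw [0.001 1.   ] F [-1.2  0.2 -0.6] gw 1.001
b px [277. 124.] circ 508.7 80.5 d 55.2 | ell [508.4  80.1] [52.7 54.2] | x 481.9 534.9 y 53.0 107.6
k px [255. 336.] circ 891.2 62.7 d 753.0 | ell [803.4  61.7] [217.2 738.8] | x 668.9 891.4 y -313.7 439.2
k px [182. 222.] circ 634.0 -27.3 d 58.4 | ell [636.9 -26.6] [41.  53.5] | x 604.8 663.2 y -47.9 -3.2
k px [268. 108.] circ 509.1 81.3 d 82.6 | ell [512.4  83.2] [77.3 81.3] | x 468.7 546.9 y 40.8 122.4
y px [196. 196.] circ 598.4 -6.1 d 65.1 | ell [600.9  -6.8] [57.5 64.6] | x 566.9 626.8 y -38.2 25.3
c px [201. 186.] circ 597.4 -5.9 d 83.8 | ell [600.4  -7.5] [77.  84.9] | x 556.1 636.0 y -47.4 35.8
```

View pics/fin.png

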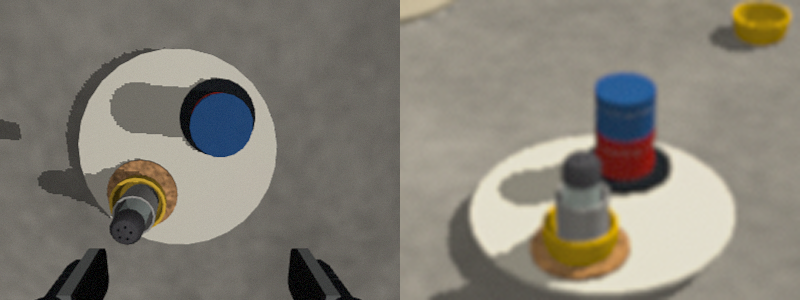

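The final view shows both stacks upright: blue squarely on red, and the shaker in the cup in the bowl on the cork. I'll check the bystanders numerically and hand in.

```bash
python3 - <<'E'
from h import *
from rig import finish_job
a=cv2.imread("pics/top0.png").astype(int);b=cv2.imread("pics/top3.png").astype(int)
for n,(x0,y0,x1,y1) in {"lighter":(118,184,140,222),"scraper":(398,160,426,220)}.items():
    print(n,"changed px",int((abs(a-b)[y0:y1,x0:x1].max(2)>50).sum()))
print(finish_job())
E
```

```text
lighter changed px 0
scraper changed px 259
the job is handed in; nothing more can be done
None
```

The scraper check flagged changed pixels, so I'm checking whether that is movement or a shadow.

```bash
python3 - <<'E'
import cv2,numpy as np
for f in("top0","top1","top2","top3"):
    im=cv2.imread(f"pics/{f}.png")[160:222,395:430];h=cv2.cvtColor(im,cv2.COLOR_BGR2HSV)
    m=cv2.inRange(h,(0,110,20),(20,255,255));y,x=np.nonzero(m);print(f,len(x),x.mean().round(1),y.mean().round(1),"x",x.min(),x.max(),"y",y.min(),y.max(),"mean grey",im.mean().round(1))
E
```

```text
top0 249 18.3 41.8 x 13 23 y 27 56 mean grey 119.1
top1 25 18.4 29.4 x 15 21 y 27 32 mean grey 119.6<stdin>:4: RuntimeWarning: Mean of empty slice.
  ret = ret.dtype.type(ret / rcount)
Traceback (most recent call last):
ValueError: zero-size array to reduction operation minimum which has no identity
```

```bash
python3 - <<'E'
import cv2,numpy as np
for f in("top0","top3"):
    im=cv2.imread(f"pics/{f}.png");h=cv2.cvtColor(im,cv2.COLOR_BGR2HSV)
    m=cv2.inRange(h,(0,90,15),(20,255,255))[150:240,380:450];y,x=np.nonzero(m);print(f,len(x),(x.mean()+380).round(1) if len(x) else 0,(y.mean()+150).round(1) if len(x) else 0)
    b=cv2.inRange(h,(0,0,150),(180,60,255))[150:185,390:435];y,x=np.nonzero(b);print(" blade",len(x),x.mean().round(1),y.mean().round(1))
w=cv2.imread("pics/top3.png")[185:215,405:425];print(w.reshape(-1,3).mean(0))
E
```

```text
top0 261 413.3 201.8
 blade 224 20.5 22.3
top3 250 413.3 201.7
 blade 0 nan nan
[54.15166667 62.07333333 74.53666667]<stdin>:5: RuntimeWarning: Mean of empty slice.
  ret = ret.dtype.type(ret / rcount)
```

The job is done and handed in at about 33 s of the 136 s allowed. I moved the right-most yellow bowl, then the cup, then the shaker onto the cork coaster. The larger red tin and then the blue tin went onto the black coaster.

**Last checks**
- **Both stacks:** they stood upright and let go in the final view. Each placing made contact at the expected height, with the highest reading at a placing about 13 N.
- **Tins:** blue measured (508.7, 80.5), red (508.4, 80.2) and the black coaster (509.1, 81.3). The stack is within about 1.5 mm of the middle.
- **Bowl and cup:** the bowl sits about 3 mm off the cork's centre in x, and the cup follows the bowl. I judged that acceptable and left it.
- **Shaker:** its foot came down in the cup at the expected height. I did not measure its position in the cup after letting go.
- **Lighter:** unchanged in the top camera.
- **Scraper:** the first image comparison failed, with 259 changed pixels. Its handle is at the same place as at the start, (413.3, 201.7) against (413.3, 201.8). The blade no longer showed as bright, most likely because of the arm's shadow. This was only worked out after handing in.

Two top-camera readings disagreed with the wrist camera: about 6–8 mm for the shaker in y, and about 3 mm for the cup in x. I used the wrist values, and both grasps held.

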